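# Transfer the food pushers to the other rack in reverse order

## Task

The wear-tested food pushers go back through the press last one first: move all four grey pushers from the aluminium rack to the empty dark rack in reverse order, so that the one nearest the aluminium rack's carrying handle ends in the dish farthest from the dark rack's handle, the next one in the next dish, and so on along the row. Stand each upright on the floor of its own dish and leave all four released and at rest; do not let any of them fall over.

Things in the scene. Friction and masses are not known exactly. Their poses are not given: they have to be found in the camera images.
- pusher_mushroom: loose grey plastic food pusher, 100 mm tall, with a round cap of 46 mm diameter and 20 mm height on top (its rim rounded); from above a plain disc. Below the top a 28 mm round shaft on a 42 mm round foot 12 mm thick. 0.1 to 0.16 kg. Origin: centre of its underside; z up along it, so its top is at origin + height.
- pusher_blade: loose grey plastic food pusher, 105 mm tall, with a flat upright bar on top, 14 mm thick along the pusher's x, 56 mm long along its y, 30 mm high. Below the top a 28 mm round shaft on a 42 mm round foot 12 mm thick. 0.1 to 0.16 kg. Origin: centre of its underside; z up along it, so its top is at origin + height.
- pusher_square: loose grey plastic food pusher, 100 mm tall, with a square block on top, 38 x 38 mm (sides along the pusher's x and y), 25 mm high. Below the top a 28 mm round shaft on a 42 mm round foot 12 mm thick. 0.1 to 0.16 kg. Origin: centre of its underside; z up along it, so its top is at origin + height.
- pusher_stem: loose grey plastic food pusher, 110 mm tall, a 42 mm round body up to 50 mm, above that a slender round stem of 20 mm diameter and 60 mm height; from above a small disc on a larger one. 0.1 to 0.16 kg. Origin: centre of its underside; z up along it, so its top is at origin + height.
- seat_mushroom: the white dish of the source rack in which the mushroom pusher stands at the start (the four dishes look alike); fixed to that rack. Square, 66 mm outside, 58 mm inside, rim 14 mm high, its floor 5 mm above its underside. Origin: centre of its underside, 6 mm above the table.
- seat_blade: the white dish of the source rack in which the blade pusher stands at the start (the four dishes look alike); fixed to that rack. Square, 66 mm outside, 58 mm inside, rim 14 mm high, its floor 5 mm above its underside. Origin: centre of its underside, 6 mm above the table.
- seat_square: the white dish of the source rack in which the square pusher stands at the start (the four dishes look alike); fixed to that rack. Square, 66 mm outside, 58 mm inside, rim 14 mm high, its floor 5 mm above its underside. Origin: centre of its underside, 6 mm above the table.
- seat_stem: the white dish of the source rack in which the stem pusher stands at the start (the four dishes look alike); fixed to that rack. Square, 66 mm outside, 58 mm inside, rim 14 mm high, its floor 5 mm above its underside. Origin: centre of its underside, 6 mm above the table.
- source_rack: bright aluminium rack where the pushers start; fixed. Plate 80x350x6 mm. Origin at table level under the middle of its row of four dishes; row along its y, z up. Dish centres at x=0, y=-120, -40, 40, 120 mm; dishes 58 mm wide inside, floors 11 mm and rims 20 mm above the table. At the +y end (y=177 mm) a carrying handle: steel wire loop 50 mm wide, 44 mm high.
- empty_rack: dark steel rack, same shape, four empty white dishes; fixed. Plate 80x350x6 mm. Origin at table level under the middle of its row of four dishes; row along its y, z up. Dish centres at x=0, y=-120, -40, 40, 120 mm; dishes 58 mm wide inside, floors 11 mm and rims 20 mm above the table. At the +y end (y=177 mm) a carrying handle: steel wire loop 50 mm wide, 44 mm high.
Things that resemble listed ones, but are neither listed nor needed, are in the scene too. What is shaped like the pusher_mushroom but brown or yellow is not meant.

How it is judged:
By the outcome, as a careful person would: the job done as asked, in the order asked, and still so for the second after the job is handed in, with the robot touching nothing.
It also fails if it takes over 115 s, if anything falls off the work surface, if the arm or the gripper's body presses on something with over 40 N, if the wrist force passes 120 N, or if a joint passes its speed limit or range.

## Robot

A 6-joint arm with a two-finger parallel gripper is mounted at the origin on the work surface. World frame = base frame: x ahead of the robot, y to its left, z up, the work surface at z = 0. Lengths are in m, angles in rad, forces in N, time in s.
With the tool pointing down it reaches from about 0.35 to 0.775 m from the base axis. Payload 7.3 kg.
Tool frame: the origin (TCP) lies at the centre of the arm's flange, where the gripper is bolted on; the fingertips stand 178 mm ahead of it and the grasp point (between the pads) lies 159 mm ahead of it; z points along the fingers, x is the direction in which the jaws open and shut, and the axes are right-handed (so a half turn about z gives the same grasp; the last joint's range is limited). The gripper opens to 92 mm and grips with 3 to 60 N. Pads are 19 mm wide; open, the fingers measure 130 mm over their backs; the gripper's body (75 mm by 190 mm) begins 47 mm behind the grasp point.
Start: joints at [-1.327, 0.342, 1.524, -0, 1.275, -0.146], TCP at [0.2, -0.486, 0.405] pointing down, gripper open.
Joint ranges: [-2.53, 2.53], [-0.77, 2.02], [0.04, 2.7], [-1, 4.14], [0.28, 2.66], [-3.11, 3.11]. Speed limits (rad/s): [2.57, 2.57, 3.14, 3.14, 3.14, 3.14].

## Interface

Orientations are given as [roll, pitch, yaw] about the fixed x, y, z axes, in that order (R = Rz(yaw) Ry(pitch) Rx(roll)).
In Python, from cell import r gives the robot as it stands.
- The arm moves only by the tool carry_out, never from a script. Its argument "series" is a list of rows, each a list of 5 numbers: the opening, from 0 (shut) to 1 (fully open), then the shift along the tool's x, y, z in mm, then the turn about the tool's z in rad. A call has 1 to 12 rows; each row shifts and turns the pose as measured when the row begins, along the tool's axes as they then stand; what a row does not reach is not made up. A row lasts 1/12 s, in which the tool goes at most 41.7 mm and 7.16 degrees, less where a joint would pass 70% of its speed; a pose out of reach is approached as far as the arm can. A call is refused whole if a number of a shift passes 41.7 or a number of a turn 0.125, either way. A call with a gripper value outside its range is refused whole. The fingers move at their own pace and stop on an object; the grip force is fixed at half the most. Time passes only in rows, so rows that do not move let the fingers close. It gives the time, the measured TCP pose, the force and the opening at its end, in the units of the state.
- r.get_obs(): the state, without advancing time (a new reading comes with each control period).
- r.get_image(name): name is "side" or "top" or "wrist"; returns a dict with "color" (400x640x3 uint8, red, green, blue), "range_z" (400x640 float32, m along the optical axis (not along the pixel's ray), 0 where there is no reading), "mtx" (3x3 intrinsics, pixels), "world_from_camera" (4x4, takes a point from camera to world coordinates). Camera axes: x right, y down, z forward; pixel columns grow to the right and rows downward; lengths in m; the calibration is good to about 2 mm. The wrist camera is an equidistant fisheye: a pixel r from the principal point sees the ray r / f radians off the axis. A picture is of the moment at which its call begins.
- r.hand_in(): hands the job in, once; it reports no verdict.
Trained networks look in the newest picture that a camera, given by its name, has taken for a name from the list of things; names that differ only in an ending like _2 or _b are one class to them, and where a whole thing is asked for, a point or a joint stands for the part that bears it (a point fixed in the world has none). Each returns a list of dicts, best first, with "confidence" (0 to 1); they miss things now and then, are a little off and sometimes report something else, mostly with a low value. They report only what shows in the picture. A call takes as long as a camera call. They do not tell look-alikes from the thing itself.
- r.find_in(camera, query): "bbox" ([left, top, right, bottom] in pixels, round what is visible of it).
The state is a dict: "time_s": time; "qpos": joint angles; "dq": joint speeds; "effort": joint torques, N m; "eef_pos": TCP position; "eef_rot": TCP orientation; "ft_force": force on the tool from outside, world axes, zero at the start; "moment": the same for the moment, N m; "opening": finger opening in m.
Only numpy, scipy, OpenCV 4.12 (cv2) and the standard library are available. Lean on these libraries where they do the work, as an engineer would, in place of code of your own. Each camera call takes 0.05 s, during which the arm holds its last target. There are 200 camera calls.

## Working session

There is one attempt and no reset: what is moved stays moved. The work goes in short steps, Python scripts to look and compute and a tool call to move; the robot and the scene stay as the last step left them, time stands still between calls to the robot, and variables do not carry over. Pictures are saved under pics/ and viewed, about 12 in all and at most 16, crops included, and the job is handed in when it is done.

Besides the shell and the picture viewer there is one more tool, called after ">>>" as a command line: name --pt "numbers of a row" for each row, then --argument value for the rest. carry_out: Moves the arm, as the interface text tells. Its arguments: {"type":"object","properties":{"series":{"type":"array"}},"required":["series"]}

```bash
mkdir -p pics; ls; python3 - <<'E'
from cell import r
import cv2,numpy as np
for n in("top","side"):
    d=r.get_image(n);cv2.imwrite(f"pics/{n}0.png",d["color"][:,:,::-1]);np.savez(f"pics/{n}0.npz",**d)
    print(n,d["mtx"].tolist(),d["world_from_camera"].round(3).tolist())
    for q in("pusher_mushroom","pusher_blade","pusher_square","pusher_stem","source_rack","empty_rack"):
        for f in r.find_in(n,q)[:3]:print(q,np.round(f["bbox"]),round(f["confidence"],2))
print(r.get_obs())
E
```

```text
pics
top [[430.7559490841017, 0.0, 320.88146873585197], [0.0, 430.7559490841017, 196.8685417809175], [0.0, 0.0, 1.0]] [[-0.02, -0.996, 0.082, 0.435], [-0.999, 0.022, 0.024, -0.021], [-0.026, -0.082, -0.996, 1.201], [0.0, 0.0, 0.0, 1.0]]
pusher_mushroom [392. 243. 412. 257.] 0.85
pusher_mushroom [383. 185. 404. 207.] 0.83
pusher_mushroom [415. 142. 437. 163.] 0.75
pusher_blade [412. 192. 443. 208.] 0.53
pusher_blade [380. 187. 403. 207.] 0.42
pusher_square [443. 190. 468. 213.] 0.65
pusher_stem [355. 189. 368. 206.] 0.71
source_rack [333. 184. 458. 220.] 0.64
empty_rack [163. 184. 292. 234.] 0.79
side [[464.3319573487448, 0.0, 315.827866254828], [0.0, 464.3319573487448, 204.86606612015743], [0.0, 0.0, 1.0]] [[-0.957, -0.134, 0.256, 0.252], [-0.289, 0.464, -0.837, 0.884], [-0.006, -0.875, -0.483, 0.546], [0.0, 0.0, 0.0, 1.0]]
pusher_mushroom [328. 140. 347. 183.] 0.78
pusher_mushroom [293. 132. 309. 170.] 0.72
pusher_mushroom [292. 142. 308. 181.] 0.71
pusher_square [349. 123. 364. 160.] 0.65
pusher_stem [316. 154. 332. 195.] 0.58
source_rack [300. 160. 371. 211.] 0.91
empty_rack [242. 233. 316. 373.] 0.79
empty_rack [355. 151. 366. 165.] 0.4
{'time_s': 0.7, 'qpos': array([-1.32700103e+00,  3.41986185e-01,  1.52409817e+00,  1.69107616e-05,
        1.27541143e+00, -1.45976097e-01]), 'dq': array([-1.41816935e-03, -4.41465087e-04,  1.95050009e-04,  2.36599483e-05,
       -3.81774717e-04, -2.70385801e-04]), 'effort': array([-7.78568956e-04, -4.31025016e+01, -2.44445425e+01,  7.19121261e-02,
        4.82207676e-02, -1.81124210e-05]), 'eef_pos': array([ 0.19952208, -0.48560821,  0.40474832]), 'eef_rot': array([-3.14159074e+00, -9.81922027e-05, -1.18102986e+00]), 'ft_force': array([-0.28945691, -0.23229882, -0.4078557 ]), 'moment': array([-0.00117828, -0.01619683,  0.02664836]), 'opening': 0.09172516817542842}
```

```bash
python3 - <<'E'
import cv2
a=cv2.imread("pics/top0.png")[110:290,130:530]
cv2.imwrite("pics/a.png",cv2.resize(a,(800,360),interpolation=3))
E
```

```text
(no output)
```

View pics/a.png

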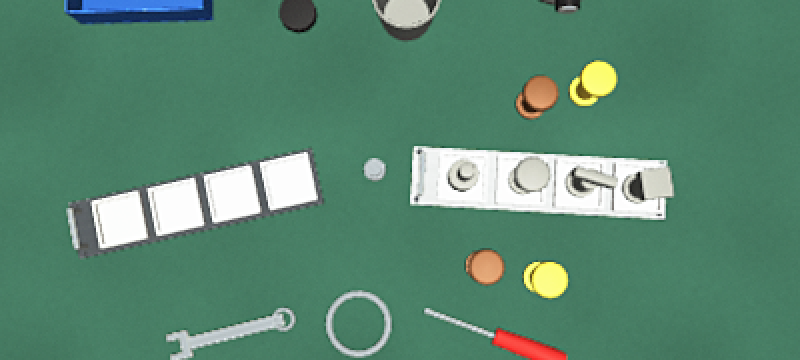

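View pics/side0.png

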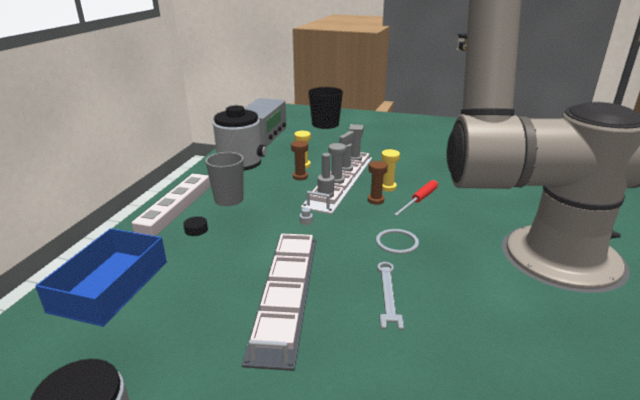

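The top picture shows the source row, from its handle (left, px ~(340,198)), as stem (362,197), mushroom (395,198), blade (427,200), square (457,202). The dark rack has its handle at the far left (px ~(167,225)), so the stem goes in its rightmost dish (275,200). Next I measure with depth.

```bash
cat > h.py <<'E'
import numpy as np,cv2
def cloud(d):
    h,w=d["range_z"].shape;K=d["mtx"];v,u=np.mgrid[:h,:w];z=d["range_z"]
    p=np.stack([(u-K[0,2])*z/K[0,0],(v-K[1,2])*z/K[1,1],z],-1)
    T=d["world_from_camera"];return p@T[:3,:3].T+T[:3,3]
E
python3 - <<'E'
from h import *
d=np.load("pics/top0.npz");P=cloud(d);c=d["color"].astype(int)
print("table z",np.median(P[250:270,300:330,2]))
def comps(m,roi,minA):
    k=np.zeros(m.shape,np.uint8);l,t,r,b=roi;k[t:b,l:r]=m[t:b,l:r]
    n,L,s,_=cv2.connectedComponentsWithStats(k,connectivity=4)
    for i in range(1,n):
        if s[i,4]>=minA: yield L==i,s[i]
w=(c.min(-1)>190)
print("empty rack dishes")
C=[]
# dishes: ray-plane with floor/rim using robust z
for m,s in comps(w,(160,180,295,240),150):
    v,u=np.nonzero(m);(cx,cy),sz,an=cv2.minAreaRect(np.stack([u,v],1).astype(np.float32))
    K=d["mtx"];T=d["world_from_camera"];ray=T[:3,:3]@[(cx-K[0,2])/K[0,0],(cy-K[1,2])/K[1,1],1]
    X=T[:3,3]+ray*((0.018-T[2,3])/ray[2]);print(s,X.round(4),np.round(sz,1),P[m].mean(0).round(4));C.append(X)
print("tops")
for m,s in comps(P[...,2]>0.085,(340,130,480,270),15):
    p=P[m];zt=np.percentile(p[:,2],90);q=p[p[:,2]>zt-.012]
    (x,y),sz,an=cv2.minAreaRect((q[:,:2]*1000).astype(np.float32));print(s,round(zt,4),round(x,1),round(y,1),np.round(sz,1),round(an,1),q.mean(0).round(4),c[m].mean(0).round())
print("source rack plate")
m=(P[...,2]>.002)&(P[...,2]<.03)&(c.min(-1)>150);
for mm,s in comps(m,(325,170,475,225),400):
    q=P[mm][:,:2]*1000;print(s,cv2.minAreaRect(q.astype(np.float32)))
E
```

```text
table z 0.001059991672883065
empty rack dishes
[260 186  29  29 599] [0.5261 0.1371 0.018 ] [24.4 24.5] [0.5262 0.1374 0.0165]
[232 193  28  28 595] [0.51   0.2156 0.018 ] [24.2 24.6] [0.5101 0.2159 0.0167]
[204 199  28  29 585] [0.4939 0.294  0.018 ] [24.3 24.5] [0.4942 0.2949 0.0127]
[176 206  28  28 572] [0.4779 0.3724 0.018 ] [24.3 24.5] [0.478  0.3714 0.0189]
tops
[419 140  19  18 262] 0.1026 539.4 -164.0 [ 43.7 351.1] 43.4 [ 0.6406 -0.2702  0.1172] [237. 236. 103.]
[391 147  18  19 259] 0.1027 627.8 -199.7 [44.6 44.8] 56.4 [ 0.6275 -0.1998  0.0997] [178. 123.  82.]
[387 188  18  18 259] 0.1127 475.2 -118.2 [ 44.1 205.1] 34.9 [ 0.5208 -0.1832  0.1185] [200. 201. 190.]
[359 191   8   9  57] 0.1224 527.5 -100.4 [17.8 17.8] 86.3 [ 0.5275 -0.1006  0.1201] [185. 186. 176.]
[415 193  24  11 170] 0.1171 487.5 -152.1 [ 37.8 279.4] 14.3 [ 0.5148 -0.2591  0.1305] [177. 179. 169.]
[447 193  20  17 264] 0.1127 481.8 -188.8 [ 38.3 345.5] 9.5 [ 0.5064 -0.3376  0.1145] [187. 188. 178.]
[364 234  18  18 260] 0.1027 408.9 -82.9 [125.7  43.6] 86.5 [ 0.4064 -0.1225  0.1126] [198. 141.  97.]
[395 241  18  18 261] 0.1028 399.0 -121.3 [207.3  43.5] 82.2 [ 0.3887 -0.2005  0.1084] [244. 243. 116.]
source rack plate
[ 335  183  129   37 2582] ((517.370849609375, -208.72378540039062), (352.2928771972656, 82.06253814697266), 85.42229461669922)
```

```bash
python3 - <<'E'
from h import *
d=np.load("pics/top0.npz");P=cloud(d)
B={"stem":(350,180,375,215,.121),"mush":(380,180,412,215,.111),"blade":(408,185,445,215,.116),"square":(440,182,475,215,.111),"brownN":(385,140,412,170,.1),"yellowN":(413,130,440,165,.1),"brownS":(360,230,385,256,.1),"yelS":(390,236,416,262,.1)}
C=[]
for n,(l,t,r,b,z) in B.items():
    q=P[t:b,l:r].reshape(-1,3);q=q[abs(q[:,2]-z-.001)<.006];(x,y),sz,an=cv2.minAreaRect((q[:,:2]*1000).astype(np.float32));print(n,len(q),round(x,1),round(y,1),np.round(sz,1),round(an,1),q.mean(0).round(4));C.append((x,y))
C=np.array(C[:4]);print(np.diff(C,axis=0),np.linalg.norm(np.diff(C,axis=0),axis=1))
E
```

```text
stem 49 527.5 -100.4 [17.8 17.8] 86.3 [ 0.5277 -0.1009  0.1203]
mush 239 521.8 -184.9 [42.6 42.9] 73.5 [ 0.5216 -0.1846  0.1103]
blade 116 516.6 -263.1 [54.  13.8] 71.0 [ 0.5162 -0.2635  0.115 ]
square 224 507.1 -340.0 [37.3 38.3] 6.9 [ 0.5068 -0.3397  0.1104]
brownN 235 628.0 -199.8 [43.6 43.3] 69.8 [ 0.6275 -0.1998  0.1002]
yellowN 236 644.7 -274.5 [43.4 43.3] 63.5 [ 0.6441 -0.2742  0.1   ]
brownS 250 406.6 -123.9 [42.8 43.4] 44.4 [ 0.4061 -0.1239  0.1   ]
yelS 247 387.4 -201.7 [43.  42.9] 89.3 [ 0.3883 -0.2022  0.1   ]
[[ -5.79180908 -84.54320526]
 [ -5.17889404 -78.140625  ]
 [ -9.48068237 -76.96060181]] [84.74136303 78.31205666 77.54235983]
```

>>> carry_out --pt "1 0 0 0 0.12" --pt "1 0 0 0 0.12" --pt "1 0 0 0 0.12" --pt "1 0 0 0 0.12" --pt "1 0 0 0 0.12" --pt "1 0 0 0 0.12" --pt "1 0 0 0 0.12" --pt "1 0 0 0 0.12" --pt "1 0 0 0 0.12" --pt "1 0 0 0 0.12" --pt "1 0 0 0 0.12"

```text
time_s: 1.62
eef_pos: [0.1995, -0.4855, 0.4049]
eef_rot: [-3.141, -0.0, -2.552]
ft_force: [-0.1, -0.2, 0.1]
opening: 0.0919
```

```bash
cat >> h.py <<'E'
def go(x,y,z=None,yaw=None):
    from cell import r
    o=r.get_obs();p=o["eef_pos"];ps=o["eef_rot"][2];dx,dy=(x-p[0])*1e3,(y-p[1])*1e3;c,s=np.cos(ps),np.sin(ps)
    print("t",round(o["time_s"],2),"pos",p.round(4),"rot",o["eef_rot"].round(3),"open",round(o["opening"],4),"F",o["ft_force"].round(1),"q",o["qpos"].round(2))
    print("tool dx,dy,dz",round(dx*c+dy*s,1),round(dx*s-dy*c,1),None if z is None else round((p[2]-z)*1e3,1))
E
python3 -c "
from h import *
go(.5277,-.1007,.389)"
```

```text
t 1.62 pos [ 0.1995 -0.4855  0.4049] rot [-3.141 -0.    -2.552] open 0.0919 F [-0.1 -0.2  0.1] q [-1.33  0.34  1.52  0.    1.28  1.22]
tool dx,dy,dz -486.8 137.1 15.9
```

>>> carry_out --pt "1 0 0 0 -0.12" --pt "1 0 0 0 -0.12" --pt "1 0 0 0 -0.12" --pt "1 0 0 0 -0.12" --pt "1 0 0 0 -0.12" --pt "1 0 0 0 -0.12" --pt "1 0 0 0 -0.12" --pt "1 0 0 0 -0.12" --pt "1 0 0 0 -0.12" --pt "1 0 0 0 -0.12" --pt "1 0 0 0 -0.12" --pt "1 0 0 0 -0.12"

```text
time_s: 2.62
eef_pos: [0.1995, -0.4855, 0.4051]
eef_rot: [3.141, -0.001, -1.073]
ft_force: [0.6, 0.6, -0.2]
opening: 0.0916
```

>>> carry_out --pt "1 0 0 0 -0.12" --pt "1 0 0 0 -0.12" --pt "1 0 0 0 -0.12" --pt "1 0 0 0 -0.12" --pt "1 0 0 0 -0.12" --pt "1 0 0 0 -0.12" --pt "1 0 0 0 -0.12" --pt "1 0 0 0 -0.12" --pt "1 0 0 0 -0.12" --pt "1 0 0 0 -0.12"

```text
time_s: 3.45
eef_pos: [0.1995, -0.4854, 0.4053]
eef_rot: [3.141, -0.0, 0.177]
ft_force: [-0.6, -0.4, 0.1]
opening: 0.0916
```

```bash
python3 -c "
from h import *
go(.5277,-.1007,.389)"
```

```text
t 3.45 pos [ 0.1995 -0.4854  0.4053] rot [ 3.141 -0.     0.177] open 0.0916 F [-0.6 -0.4  0.1] q [-1.33  0.34  1.52  0.    1.28 -1.5 ]
tool dx,dy,dz 390.9 -320.8 16.3
```

>>> carry_out --pt "1 30 -25 0 0.01" --pt "1 30 -25 0 0.01" --pt "1 30 -25 0 0.01" --pt "1 30 -25 0 0.01" --pt "1 30 -25 0 0.01" --pt "1 30 -25 0 0.01" --pt "1 30 -25 0 0" --pt "1 30 -25 0 0" --pt "1 30 -25 0 0" --pt "1 30 -25 0 0" --pt "1 30 -25 0 0" --pt "1 30 -25 0 0"

```text
time_s: 4.45
eef_pos: [0.5222, -0.1284, 0.4048]
eef_rot: [3.134, -0.002, 0.111]
ft_force: [1.2, -1.2, 0.7]
opening: 0.0916
```

```bash
python3 -c "
from h import *
go(.5277,-.1007,.259)"
```

```text
t 4.45 pos [ 0.5222 -0.1284  0.4048] rot [ 3.134e+00 -2.000e-03  1.110e-01] open 0.0916 F [ 1.2 -1.2  0.7] q [-0.38  0.36  1.49 -0.01  1.28 -0.49]
tool dx,dy,dz 8.6 -26.9 145.8
```

>>> carry_out --pt "1 8.6 -26.9 0 0" --pt "1 0 0 30 0" --pt "1 0 0 0 0" --pt "1 0 0 0 0"

```text
time_s: 4.78
eef_pos: [0.533, -0.0924, 0.3748]
eef_rot: [3.135, -0.007, 0.121]
ft_force: [-0.6, -0.6, 1.2]
opening: 0.0923
```

```bash
python3 - <<'E'
from h import *
go(.5277,-.1007,.259)
from cell import r
d=r.get_image("wrist");cv2.imwrite("pics/w1.png",d["color"][:,:,::-1]);print(d["mtx"][0],d["world_from_camera"].round(3).tolist())
E
```

```text
t 4.78 pos [ 0.533  -0.0924  0.3748] rot [ 3.135 -0.007  0.121] open 0.0923 F [-0.6 -0.6  1.2] q [-0.31  0.39  1.53 -0.    1.21 -0.43]
tool dx,dy,dz -6.3 7.6 115.8
[309.70691629   0.         322.77574259] [[0.992, 0.114, 0.044, 0.523], [0.122, -0.946, -0.3, -0.012], [0.007, 0.303, -0.953, 0.354], [0.0, 0.0, 0.0, 1.0]]
```

View pics/w1.png

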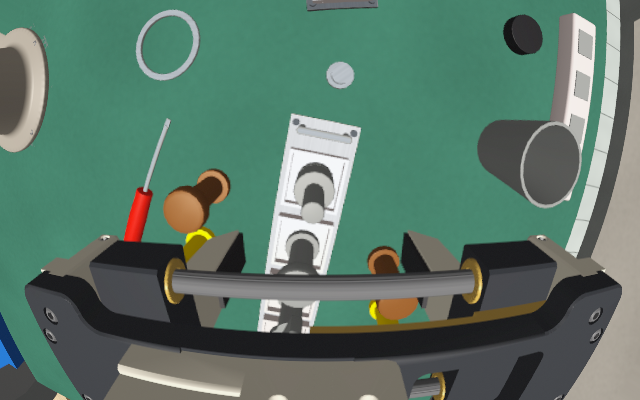

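Wrist view: the stem tip at (312,213) projects to about (0.5265, -0.097), which agrees with the top camera. Rows overshoot a little, so I end moves softly.

>>> carry_out --pt "1 -6.3 7 20 0" --pt "1 0 0 25 0" --pt "1 0 0 20 0" --pt "1 0 0 10 0" --pt "1 0 0 0 0" --pt "1 0 0 0 0"

```text
time_s: 5.33
eef_pos: [0.5278, -0.1073, 0.3048]
eef_rot: [3.13, -0.015, 0.113]
ft_force: [0.5, 0.8, 0.0]
opening: 0.0915
```

```bash
python3 -c "
from h import *
go(.5274,-.1002,.259)"
```

```text
t 5.33 pos [ 0.5278 -0.1073  0.3048] rot [ 3.13  -0.015  0.113] open 0.0915 F [0.5 0.8 0. ] q [-0.34  0.46  1.63 -0.    1.03 -0.45]
tool dx,dy,dz 0.4 -7.1 45.8
```

>>> carry_out --pt "1 0 -3 5 0" --pt "1 0 -3 10 0" --pt "1 0 0 10 0" --pt "1 0 0 10 0" --pt "1 0 0 5 0" --pt "1 0 0 0 0" --pt "1 0 0 0 0"

```text
time_s: 5.92
eef_pos: [0.5289, -0.102, 0.2647]
eef_rot: [3.127, -0.021, 0.112]
ft_force: [-0.2, -0.8, 0.6]
opening: 0.0916
```

```bash
python3 -c "
from h import *
go(.5274,-.1002,.259)"
```

```text
t 5.92 pos [ 0.5289 -0.102   0.2647] rot [ 3.127 -0.021  0.112] open 0.0916 F [-0.2 -0.8  0.6] q [-0.33  0.51  1.68 -0.01  0.92 -0.44]
tool dx,dy,dz -1.3 -2.0 5.7
```

```bash
cat >> h.py <<'E'
def gp(x,y,z):
    "remaining shift of the grasp point, in tool axes"
    from cell import r
    from scipy.spatial.transform import Rotation as Ro
    o=r.get_obs();R=Ro.from_euler("xyz",o["eef_rot"]).as_matrix();g=o["eef_pos"]+.159*R[:,2]
    print("t",round(o["time_s"],2),"grasp pt",g.round(4),"tilt",R[:2,2].round(3),"yaw",o["eef_rot"][2].round(3),"open",round(o["opening"],4),"F",o["ft_force"].round(1))
    print("tool shift",((np.array([x,y,z])-g)*1e3@R).round(1))
E
python3 -c "
from h import *
gp(.5274,-.1005,.1)"
```

```text
t 5.92 grasp pt [ 0.5325 -0.104   0.1058] tilt [ 0.022 -0.012] yaw 0.112 open 0.0916 F [-0.2 -0.8  0.6]
tool shift [-4.8 -4.1  5.6]
```

>>> carry_out --pt "1 -3 -2 3 0" --pt "1 -2 -2 3 0" --pt "1 0 0 0 0" --pt "0 0 0 0 0" --pt "0 0 0 0 0" --pt "0 0 0 0 0" --pt "0 0 0 0 0" --pt "0 0 0 0 0" --pt "0 0 0 0 0" --pt "0 0 0 0 0"

```text
time_s: 6.75
eef_pos: [0.5235, -0.0984, 0.2591]
eef_rot: [3.126, -0.023, 0.112]
ft_force: [0.4, 0.0, -0.5]
opening: 0.0496
```

```bash
python3 -c "
from h import *
gp(.5274,-.1005,.1)"
```

```text
t 6.75 grasp pt [ 0.5274 -0.1005  0.1002] tilt [ 0.024 -0.013] yaw 0.112 open 0.0496 F [ 0.4  0.  -0.5]
tool shift [0.  0.  0.2]
```

>>> carry_out --pt "0 0 0 0 0" --pt "0 0 0 0 0" --pt "0 0 0 0 0" --pt "0 0 0 0 0" --pt "0 0 0 0 0" --pt "0 0 0 0 0" --pt "0 0 0 0 0" --pt "0 0 0 0 0"

```text
time_s: 7.42
eef_pos: [0.5232, -0.0985, 0.2593]
eef_rot: [3.126, -0.022, 0.112]
ft_force: [-0.6, -0.1, 1.1]
opening: 0.0194
```

>>> carry_out --pt "0 0 0 -10 0" --pt "0 0 0 -20 0" --pt "0 0 0 -25 0" --pt "0 0 0 -25 0" --pt "0 0 0 -20 0" --pt "0 0 0 -10 0" --pt "0 0 0 0 0"

```text
time_s: 8.0
eef_pos: [0.5201, -0.0966, 0.3755]
eef_rot: [3.128, -0.019, 0.112]
ft_force: [0.5, 1.1, -1.3]
opening: 0.0194
```

```bash
python3 -c "
from h import *
gp(.5261,.1371,.18)"
```

```text
t 8.0 grasp pt [ 0.5233 -0.0983  0.2166] tilt [ 0.02  -0.011] yaw 0.112 open 0.0194 F [ 0.5  1.1 -1.3]
tool shift [  28.4 -234.1   34. ]
```

>>> carry_out --pt "0 2 -12 0 0" --pt "0 3 -25 0 0" --pt "0 4 -32 0 0" --pt "0 4 -32 0 0" --pt "0 4 -32 0 0" --pt "0 4 -32 0 0" --pt "0 3 -25 0 0" --pt "0 2 -15 0 0" --pt "0 1 -8 0 0" --pt "0 0 -3 0 0" --pt "0 0 0 0 0" --pt "0 0 0 0 0"

```text
time_s: 9.0
eef_pos: [0.5191, 0.1367, 0.364]
eef_rot: [3.131, -0.004, 0.109]
ft_force: [-1.0, 0.1, -1.5]
opening: 0.0193
```

```bash
python3 -c "
from h import *
gp(.5261,.1371,.101)"
```

```text
t 9.0 grasp pt [0.5199 0.1351 0.205 ] tilt [ 0.005 -0.01 ] yaw 0.109 open 0.0193 F [-1.   0.1 -1.5]
tool shift [  6.   -2.4 104. ]
```

>>> carry_out --pt "0 2 -1 10 0" --pt "0 2 -1 20 0" --pt "0 2 0 20 0" --pt "0 0 0 18 0" --pt "0 0 0 12 0" --pt "0 0 0 6 0" --pt "0 0 0 0 0" --pt "0 0 0 0 0"

```text
time_s: 9.67
eef_pos: [0.5271, 0.1309, 0.2714]
eef_rot: [3.13, -0.005, 0.098]
ft_force: [-0.1, 0.5, -1.5]
opening: 0.0195
```

```bash
python3 -c "
from h import *
gp(.5261,.1371,.101)"
```

```text
t 9.67 grasp pt [0.528  0.1291 0.1124] tilt [ 0.006 -0.011] yaw 0.098 open 0.0195 F [-0.1  0.5 -1.5]
tool shift [-1.2 -8.3 11.3]
```

>>> carry_out --pt "0 -0.5 -4 0 0" --pt "0 -0.5 -4 0 0" --pt "0 0 0 3 0" --pt "0 0 0 3 0" --pt "0 0 0 3 0" --pt "0 0 0 1.5 0" --pt "0 0 0 0 0" --pt "0 0 0 0 0"

```text
time_s: 10.33
eef_pos: [0.5261, 0.1394, 0.263]
eef_rot: [3.13, -0.011, 0.098]
ft_force: [0.6, 0.3, -1.1]
opening: 0.0197
```

```bash
python3 - <<'E'
from h import *
gp(.5261,.1371,.101)
from cell import r
d=r.get_image("side");cv2.imwrite("pics/s1.png",cv2.resize(d["color"][140:300,200:420,::-1],None,fx=3,fy=3))
E
```

```text
t 10.33 grasp pt [0.5281 0.1377 0.104 ] tilt [ 0.012 -0.011] yaw 0.098 open 0.0197 F [ 0.6  0.3 -1.1]
tool shift [-2.1  0.3  3. ]
```

View pics/s1.png

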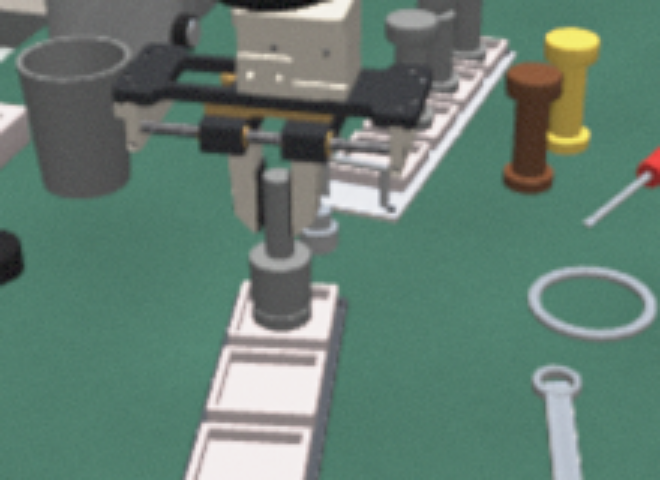

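The crop shows the stem pusher hanging upright in the far dish (crop ~(282,300)). I'll lower the last 3 mm and release.

>>> carry_out --pt "0 -1 0 1.5 0" --pt "0 -1 0 1.5 0" --pt "0 0 0 0 0" --pt "1 0 0 0 0" --pt "1 0 0 0 0" --pt "1 0 0 0 0" --pt "1 0 0 0 0" --pt "1 0 0 0 0" --pt "1 0 0 0 0"

```text
time_s: 11.13
eef_pos: [0.5245, 0.139, 0.2607]
eef_rot: [3.13, -0.014, 0.097]
ft_force: [0.8, -0.1, 0.3]
opening: 0.0547
```

```bash
python3 -c "
from h import *
gp(.5218,-.1847,.18)"
```

```text
t 11.13 grasp pt [0.5268 0.1373 0.1017] tilt [ 0.015 -0.01 ] yaw 0.097 open 0.0547 F [ 0.8 -0.1  0.3]
tool shift [-35.2 320.9 -75. ]
```

>>> carry_out --pt "1 0 0 -10 0" --pt "1 0 0 -25 0" --pt "1 0 0 -25 0" --pt "1 -3 20 -15 0" --pt "1 -4 35 -8 0" --pt "1 -4 38 0 0" --pt "1 -4 38 0 0" --pt "1 -4 38 0 0" --pt "1 -4 38 0 0" --pt "1 -4 38 0 0" --pt "1 -3 30 0 0" --pt "1 -2 20 0 0"

```text
time_s: 12.13
eef_pos: [0.52, -0.1644, 0.3614]
eef_rot: [3.126, -0.024, 0.108]
ft_force: [0.2, 1.2, 0.1]
opening: 0.0922
```

>>> carry_out --pt "1 0 5 0 0" --pt "1 0 0 0 0" --pt "1 0 0 0 0"

```text
time_s: 12.38
eef_pos: [0.5199, -0.1739, 0.3634]
eef_rot: [3.124, -0.026, 0.102]
ft_force: [0.0, 0.2, -0.4]
opening: 0.092
```

```bash
python3 -c "
from h import *
gp(.5218,-.1847,.100)"
```

```text
t 12.38 grasp pt [ 0.5243 -0.1762  0.2045] tilt [ 0.027 -0.015] yaw 0.102 open 0.092 F [ 0.   0.2 -0.4]
tool shift [ -6.1   6.4 104.5]
```

>>> carry_out --pt "1 -2 2 15 0" --pt "1 -2 2 20 0" --pt "1 -2 2 20 0" --pt "1 0 0 18 0" --pt "1 0 0 12 0" --pt "1 0 0 5 0" --pt "1 0 0 0 0" --pt "1 0 0 0 0"

```text
time_s: 13.05
eef_pos: [0.5188, -0.1703, 0.2738]
eef_rot: [3.125, -0.03, 0.114]
ft_force: [-0.3, -0.6, -0.5]
opening: 0.0915
```

```bash
python3 -c "
from h import *
gp(.5218,-.1847,.100)"
```

```text
t 13.05 grasp pt [ 0.5238 -0.1724  0.1149] tilt [ 0.032 -0.013] yaw 0.114 open 0.0915 F [-0.3 -0.6 -0.5]
tool shift [-3.8 11.8 15. ]
```

>>> carry_out --pt "1 -2 4 2 0" --pt "1 -2 4 5 0" --pt "1 0 4 5 0" --pt "1 0 0 3 0" --pt "1 0 0 0 0" --pt "1 0 0 0 0"

```text
time_s: 13.55
eef_pos: [0.5174, -0.1837, 0.2608]
eef_rot: [3.122, -0.035, 0.116]
ft_force: [-0.4, 0.4, -0.3]
opening: 0.0921
```

```bash
python3 -c "
from h import *
gp(.5218,-.1847,.100)"
```

```text
t 13.55 grasp pt [ 0.5232 -0.1862  0.1019] tilt [ 0.037 -0.016] yaw 0.116 open 0.0921 F [-0.4  0.4 -0.3]
tool shift [-1.3 -1.7  1.8]
```

>>> carry_out --pt "1 -1.3 -1.7 1.8 0" --pt "0 0 0 0 0" --pt "0 0 0 0 0" --pt "0 0 0 0 0" --pt "0 0 0 0 0" --pt "0 0 0 0 0" --pt "0 0 0 0 0" --pt "0 0 0 0 0" --pt "0 0 0 0 0" --pt "0 0 0 0 0" --pt "0 0 0 0 0" --pt "0 0 0 0 0"

```text
time_s: 14.55
eef_pos: [0.5159, -0.182, 0.2591]
eef_rot: [3.121, -0.035, 0.115]
ft_force: [0.2, 0.2, -0.0]
opening: 0.0453
```

```bash
python3 -c "
from h import *
gp(.5218,-.1847,.100)"
```

```text
t 14.55 grasp pt [ 0.5218 -0.1845  0.1003] tilt [ 0.037 -0.016] yaw 0.115 open 0.0453 F [ 0.2  0.2 -0. ]
tool shift [-0.   0.1  0.3]
```

>>> carry_out --pt "0 0 0 0 0" --pt "0 0 0 0 0" --pt "0 0 0 -5 0" --pt "0 0 0 -15 0" --pt "0 0 0 -25 0" --pt "0 0 0 -30 0" --pt "0 0 0 -30 0" --pt "0 0 0 -20 0" --pt "0 0 0 -12 0" --pt "0 0 0 0 0"

```text
time_s: 15.38
eef_pos: [0.5096, -0.1793, 0.4015]
eef_rot: [3.126, -0.029, 0.115]
ft_force: [0.2, -0.8, -1.4]
opening: 0.0455
```

```bash
python3 -c "
from h import *
gp(.5100,.2156,.232)"
```

```text
t 15.38 grasp pt [ 0.5145 -0.1812  0.2425] tilt [ 0.03  -0.012] yaw 0.115 open 0.0455 F [ 0.2 -0.8 -1.4]
tool shift [  40.8 -394.9    5.5]
```

>>> carry_out --pt "0 2 -15 -1.5 0" --pt "0 3 -30 -1.5 0" --pt "0 4 -38 -1.5 0" --pt "0 4 -38 -1.5 0" --pt "0 4 -38 -1.5 0" --pt "0 4 -38 -1.5 0" --pt "0 4 -38 -1.5 0" --pt "0 4 -38 -1.5 0" --pt "0 4 -36 -1.5 0" --pt "0 3 -28 -1.5 0" --pt "0 2 -16 0 0" --pt "0 1 -8 0 0"

```text
time_s: 16.38
eef_pos: [0.5044, 0.1975, 0.4018]
eef_rot: [3.126, -0.016, 0.108]
ft_force: [-0.0, -0.2, -1.9]
opening: 0.0451
```

```bash
python3 -c "
from h import *
gp(.5100,.2156,.101)"
```

```text
t 16.38 grasp pt [0.5072 0.1953 0.2429] tilt [ 0.018 -0.014] yaw 0.108 open 0.0451 F [-0.  -0.2 -1.9]
tool shift [  2.7 -22.2 141.6]
```

>>> carry_out --pt "0 1 -10 0 0" --pt "0 1 -10 0 0" --pt "0 0 -4 10 0" --pt "0 0 -1 20 0" --pt "0 0 -1 22 0" --pt "0 0 -1 22 0" --pt "0 0 -1 20 0" --pt "0 0 0 15 0" --pt "0 0 0 8 0" --pt "0 0 0 0 0" --pt "0 0 0 0 0"

```text
time_s: 17.3
eef_pos: [0.5054, 0.221, 0.2727]
eef_rot: [3.123, -0.011, 0.101]
ft_force: [-0.1, 1.0, -1.6]
opening: 0.0453
```

```bash
python3 -c "
from h import *
gp(.5100,.2156,.101)"
```

```text
t 17.3 grasp pt [0.5074 0.2182 0.1137] tilt [ 0.012 -0.018] yaw 0.101 open 0.0453 F [-0.1  1.  -1.6]
tool shift [ 2.2  2.6 12.8]
```

>>> carry_out --pt "0 1 1 2 0" --pt "0 1 1 3 0" --pt "0 0 0 3 0" --pt "0 0 0 2 0" --pt "0 0 0 1.5 0" --pt "0 0 0 0 0" --pt "0 0 0 0 0"

```text
time_s: 17.88
eef_pos: [0.5094, 0.2184, 0.2639]
eef_rot: [3.124, -0.018, 0.1]
ft_force: [-1.2, -0.1, -1.1]
opening: 0.0453
```

```bash
python3 - <<'E'
from h import *
gp(.5100,.2156,.101)
from cell import r
d=r.get_image("side");cv2.imwrite("pics/s2.png",cv2.resize(d["color"][140:300,200:420,::-1],None,fx=3,fy=3))
E
```

```text
t 17.88 grasp pt [0.5126 0.2159 0.105 ] tilt [ 0.02  -0.016] yaw 0.1 open 0.0453 F [-1.2 -0.1 -1.1]
tool shift [-2.7 -0.   3.9]
```

View pics/s2.png

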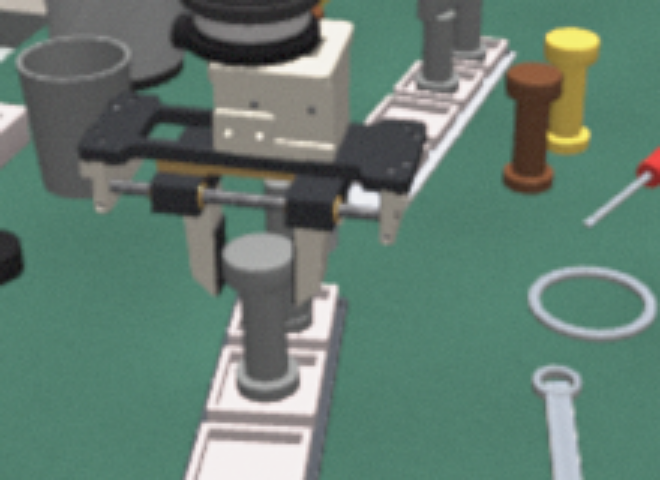

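The mushroom hangs in the second dish (crop ~(267,380)) and the stem stands behind it. I'll lower and release.

>>> carry_out --pt "0 -1 0 1.5 0" --pt "0 -1 0 1.5 0" --pt "0 0 0 0.7 0" --pt "0 0 0 0 0" --pt "1 0 0 0 0" --pt "1 0 0 0 0" --pt "1 0 0 0 0" --pt "1 0 0 0 0" --pt "1 0 0 0 0"

```text
time_s: 18.68
eef_pos: [0.5075, 0.2185, 0.2609]
eef_rot: [3.124, -0.02, 0.101]
ft_force: [-0.1, 0.4, -0.8]
opening: 0.0738
```

```bash
python3 -c "
from h import *
gp(.5164,-.2632,.2)"
```

```text
t 18.68 grasp pt [0.511  0.216  0.1019] tilt [ 0.022 -0.015] yaw 0.101 open 0.0738 F [-0.1  0.4 -0.8]
tool shift [-40.8 479.  -90.6]
```

>>> carry_out --pt "1 0 0 -10 0" --pt "1 0 0 -25 0" --pt "1 0 0 -30 0" --pt "1 0 0 -20 0" --pt "1 -1 15 -8 0" --pt "1 -3 35 0 0" --pt "1 -3 39 0 0" --pt "1 -3 39 0 0" --pt "1 -3 39 0 0" --pt "1 -3 39 0 0" --pt "1 -3 39 0 0" --pt "1 -3 39 0 0"

```text
time_s: 19.68
eef_pos: [0.5119, -0.0683, 0.3735]
eef_rot: [3.124, -0.033, 0.115]
ft_force: [1.6, 0.6, -0.3]
opening: 0.092
```

```bash
python3 -c "
from h import *
gp(.5164,-.2632,.2)"
```

```text
t 19.68 grasp pt [ 0.5174 -0.0705  0.2146] tilt [ 0.034 -0.013] yaw 0.115 open 0.092 F [ 1.6  0.6 -0.3]
tool shift [-23.5 191.1  17.1]
```

>>> carry_out --pt "1 -4 36 0 0" --pt "1 -4 36 0 0" --pt "1 -4 36 0 0" --pt "1 -4 32 0 0" --pt "1 -3 22 0 0" --pt "1 -2 10 0 0" --pt "1 0 0 0 0.1" --pt "1 0 0 0 0.11" --pt "1 0 0 0 0.11" --pt "1 0 0 0 0.08" --pt "1 0 0 0 0" --pt "1 0 0 0 0"

```text
time_s: 20.68
eef_pos: [0.5068, -0.2567, 0.3858]
eef_rot: [3.136, -0.047, -0.311]
ft_force: [-0.2, -0.5, -0.1]
opening: 0.0916
```

```bash
python3 - <<'E'
from h import *
gp(.5164,-.2632,.1)
from cell import r
d=r.get_image("top");P=cloud(d);np.savez("pics/top1.npz",**d)
q=P[180:220,395:450].reshape(-1,3);q=q[(abs(q[:,2]-.117)<.006)];print(len(q),cv2.minAreaRect((q[:,:2]*1000).astype(np.float32)))
cv2.imwrite("pics/t1.png",cv2.resize(d["color"][150:270,150:500,::-1],None,fx=2.2,fy=2.2))
E
```

```text
t 20.68 grasp pt [ 0.5137 -0.2598  0.227 ] tilt [ 0.043 -0.019] yaw -0.311 open 0.0916 F [-0.2 -0.5 -0.1]
tool shift [ -2.4   1.7 127. ]
51 ((521.162841796875, -248.72438049316406), (24.043357849121094, 13.463141441345215), 73.24861145019531)
```

View pics/t1.png

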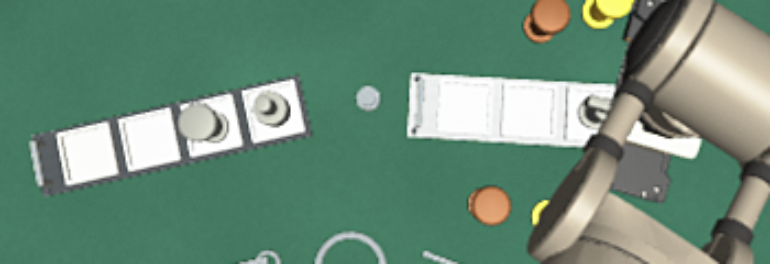

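>>> carry_out --pt "1 -1 1 15 0" --pt "1 -1 1 25 0" --pt "1 0 1 25 0" --pt "1 0 0 22 0" --pt "1 0 0 15 0" --pt "1 0 0 8 0" --pt "1 0 0 0 0" --pt "1 0 0 0 0"

```text
time_s: 21.4
eef_pos: [0.5105, -0.2586, 0.2757]
eef_rot: [3.134, -0.054, -0.29]
ft_force: [0.5, 0.4, 0.6]
opening: 0.0915
```

```bash
python3 -c "
from h import *
gp(.5164,-.2632,.102)"
```

```text
t 21.4 grasp pt [ 0.5184 -0.2622  0.1169] tilt [ 0.049 -0.023] yaw -0.29 open 0.0915 F [0.5 0.4 0.6]
tool shift [-2.4  1.4 14.8]
```

>>> carry_out --pt "1 -1 1 4 0.01" --pt "1 -1 0 5 0.01" --pt "1 0 0 4 0" --pt "1 0 0 2 0" --pt "1 0 0 0 0" --pt "0 0 0 0 0" --pt "0 0 0 0 0" --pt "0 0 0 0 0" --pt "0 0 0 0 0" --pt "0 0 0 0 0" --pt "0 0 0 0 0" --pt "0 0 0 0 0"

```text
time_s: 22.4
eef_pos: [0.51, -0.2599, 0.2641]
eef_rot: [3.133, -0.062, -0.31]
ft_force: [0.5, -0.4, -1.3]
opening: 0.0495
```

```bash
python3 -c "
from h import *
gp(.5164,-.2632,.102)"
```

```text
t 22.4 grasp pt [ 0.519  -0.2642  0.1054] tilt [ 0.056 -0.027] yaw -0.31 open 0.0495 F [ 0.5 -0.4 -1.3]
tool shift [-3.  -0.2  3.2]
```

>>> carry_out --pt "0 -3 0 3 0" --pt "0 0 0 0 0" --pt "0 0 0 0 0" --pt "0 0 0 0 0" --pt "0 0 0 0 0" --pt "0 0 0 0 0" --pt "0 0 0 0 0" --pt "0 0 0 0 0" --pt "0 0 0 0 0" --pt "0 0 0 0 0"

```text
time_s: 23.23
eef_pos: [0.5066, -0.2591, 0.2643]
eef_rot: [3.131, -0.063, -0.309]
ft_force: [-0.5, 0.0, -1.7]
opening: 0.0136
```

```bash
python3 -c "
from h import *
gp(.5164,-.2632,.102)"
```

```text
t 23.23 grasp pt [ 0.5157 -0.2637  0.1056] tilt [ 0.057 -0.029] yaw -0.309 open 0.0136 F [-0.5  0.  -1.7]
tool shift [ 0.3 -0.8  3.6]
```

>>> carry_out --pt "0 0 0 0 0" --pt "0 0 0 -8 0" --pt "0 0 0 -25 0" --pt "0 0 0 -35 0" --pt "0 0 0 -35 0" --pt "0 0 0 -20 0" --pt "0 0 0 0 0"

```text
time_s: 23.82
eef_pos: [0.499, -0.2551, 0.3901]
eef_rot: [3.134, -0.054, -0.31]
ft_force: [1.1, -0.6, -0.8]
opening: 0.0142
```

```bash
python3 - <<'E'
from h import *
gp(.4939,.2940,.232)
from cell import r
d=r.get_image("side");cv2.imwrite("pics/s3.png",cv2.resize(d["color"][60:260,240:460,::-1],None,fx=3,fy=3))
E
```

```text
t 23.82 grasp pt [ 0.5068 -0.2588  0.2313] tilt [ 0.049 -0.023] yaw -0.31 open 0.0142 F [ 1.1 -0.6 -0.8]
tool shift [-180.4 -522.5  -14.3]
```

View pics/s3.png

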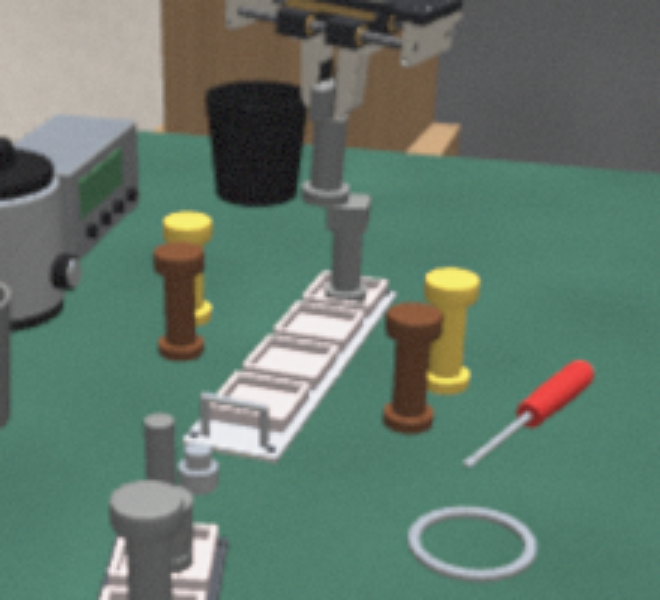

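The blade is held upright above the rack (crop ~(327,140)), and the square still stands in its dish. Transfer next.

>>> carry_out --pt "0 -5 -14 -5 0" --pt "0 -9 -28 -5 0" --pt "0 -12 -36 -3 0" --pt "0 -12 -36 -2 0" --pt "0 -12 -36 -2 0" --pt "0 -12 -36 -2 0" --pt "0 -12 -36 -2 0" --pt "0 -12 -36 -2 0" --pt "0 -12 -36 -2 0" --pt "0 -12 -36 -2 0" --pt "0 -12 -36 -2 0" --pt "0 -12 -36 -2 0"

```text
time_s: 24.87
eef_pos: [0.4862, 0.1877, 0.3931]
eef_rot: [3.13, -0.019, -0.322]
ft_force: [0.7, 0.2, -0.8]
opening: 0.0137
```

```bash
python3 -c "
from h import *
gp(.4939,.2940,.240)"
```

```text
t 24.87 grasp pt [0.4884 0.185  0.2341] tilt [ 0.014 -0.017] yaw -0.322 open 0.0137 F [ 0.7  0.2 -0.8]
tool shift [ -29.1 -105.1   -7.7]
```

>>> carry_out --pt "0 -9 -30 -2 0" --pt "0 -8 -28 -2 0" --pt "0 -6 -20 0 0" --pt "0 -3 -10 0 0" --pt "0 -1 -5 0 0" --pt "0 0 0 0 0" --pt "0 0 0 0 0"

```text
time_s: 25.45
eef_pos: [0.4823, 0.2986, 0.3846]
eef_rot: [3.119, -0.002, -0.31]
ft_force: [0.0, -0.3, -1.4]
opening: 0.0136
```

```bash
python3 -c "
from h import *
gp(.4939,.2940,.106)"
```

```text
t 25.45 grasp pt [0.4814 0.2951 0.2256] tilt [-0.005 -0.022] yaw -0.31 open 0.0136 F [ 0.  -0.3 -1.4]
tool shift [ 12.   -5.5 119.6]
```

>>> carry_out --pt "0 4 -2 12 0" --pt "0 4 -2 22 0" --pt "0 4 -1 25 0" --pt "0 0 0 22 0" --pt "0 0 0 14 0" --pt "0 0 0 7 0" --pt "0 0 0 0 0" --pt "0 0 0 0 0"

```text
time_s: 26.12
eef_pos: [0.4984, 0.2873, 0.275]
eef_rot: [3.117, -0.003, -0.323]
ft_force: [0.4, -0.7, -1.4]
opening: 0.0143
```

```bash
python3 -c "
from h import *
gp(.4939,.2940,.106)"
```

```text
t 26.12 grasp pt [0.4976 0.2834 0.116 ] tilt [-0.005 -0.024] yaw -0.323 open 0.0143 F [ 0.4 -0.7 -1.4]
tool shift [-6.9 -9.1  9.8]
```

>>> carry_out --pt "0 -3 -5 0 0" --pt "0 -3 -4 2 0" --pt "0 0 0 2 0" --pt "0 0 0 2 0" --pt "0 0 0 0 0" --pt "0 0 0 0 0"

```text
time_s: 26.62
eef_pos: [0.4964, 0.2987, 0.2722]
eef_rot: [3.122, -0.008, -0.323]
ft_force: [0.1, -0.0, -1.4]
opening: 0.0139
```

```bash
python3 - <<'E'
from h import *
gp(.4939,.2940,.106)
from cell import r
d=r.get_image("side");cv2.imwrite("pics/s4.png",cv2.resize(d["color"][180:380,180:400,::-1],None,fx=3,fy=3))
E
```

```text
t 26.62 grasp pt [0.4967 0.2954 0.1132] tilt [ 0.002 -0.021] yaw -0.323 open 0.0139 F [ 0.1 -0.  -1.4]
tool shift [-2.2  2.   7.3]
```

View pics/s4.png

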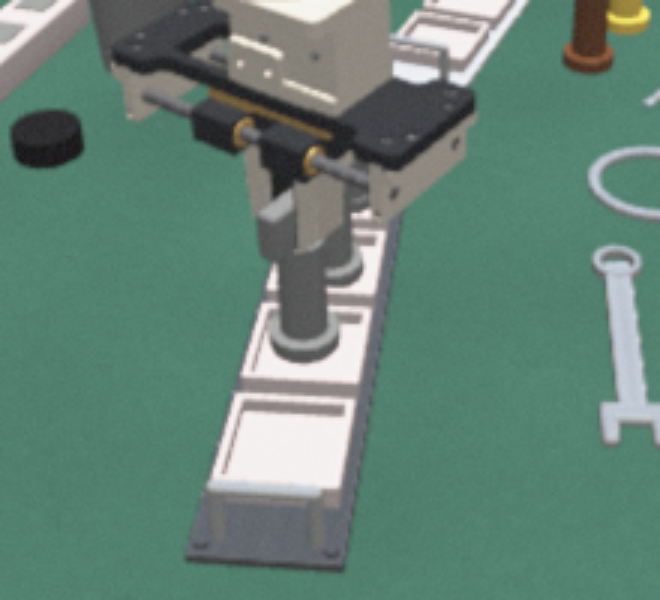

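The blade pusher hangs within the third dish (crop ~(305,335)), about 8 mm above the floor.

>>> carry_out --pt "0 -1 1 2 0" --pt "0 -1 1 2 0" --pt "0 0 0 2 0" --pt "0 0 0 0.5 0" --pt "0 0 0 0 0" --pt "0 0 0 0 0"

```text
time_s: 27.17
eef_pos: [0.4935, 0.297, 0.2652]
eef_rot: [3.122, -0.009, -0.323]
ft_force: [-0.2, 0.4, -1.7]
opening: 0.0138
```

```bash
python3 -c "
from h import *
gp(.4939,.2940,.106)"
```

```text
t 27.17 grasp pt [0.4938 0.2937 0.1062] tilt [ 0.002 -0.021] yaw -0.323 open 0.0138 F [-0.2  0.4 -1.7]
tool shift [-0.  -0.4  0.2]
```

>>> carry_out --pt "0 0 0 1 0" --pt "0 0 0 0 0" --pt "0 0 0 0 0"

```text
time_s: 27.42
eef_pos: [0.4936, 0.297, 0.2641]
eef_rot: [3.122, -0.009, -0.323]
ft_force: [-0.9, 1.2, -1.3]
opening: 0.0135
```

>>> carry_out --pt "0 0 0 1 0" --pt "0 0 0 0 0" --pt "0 0 0 0 0"

```text
time_s: 27.67
eef_pos: [0.4938, 0.297, 0.2634]
eef_rot: [3.123, -0.009, -0.323]
ft_force: [-1.3, 0.8, -1.2]
opening: 0.0138
```

>>> carry_out --pt "1 0 0 0 0" --pt "1 0 0 0 0" --pt "1 0 0 0 0" --pt "1 0 0 0 0" --pt "1 0 0 0 0" --pt "1 0 0 0 0" --pt "1 0 0 0 0" --pt "1 0 0 0 0"

```text
time_s: 28.33
eef_pos: [0.494, 0.2971, 0.264]
eef_rot: [3.124, -0.01, -0.323]
ft_force: [-0.1, 0.2, -0.1]
opening: 0.0623
```

```bash
python3 -c "
from h import *
gp(.5070,-.3398,.21)"
```

```text
t 28.33 grasp pt [0.4947 0.2939 0.105 ] tilt [ 0.004 -0.02 ] yaw -0.323 open 0.0623 F [-0.1  0.2 -0.1]
tool shift [214.1 598.7 -92. ]
```

>>> carry_out --pt "1 0 0 -10 0" --pt "1 0 0 -25 0" --pt "1 0 0 -32 0" --pt "1 0 0 -25 0" --pt "1 0 0 -10 -0.1" --pt "1 0 0 0 -0.11" --pt "1 0 0 0 -0.11" --pt "1 0 0 0 -0.11" --pt "1 0 0 0 0" --pt "1 0 0 0 0"

```text
time_s: 29.17
eef_pos: [0.4929, 0.2992, 0.3786]
eef_rot: [3.122, -0.006, 0.123]
ft_force: [1.1, 0.3, 0.3]
opening: 0.0913
```

```bash
python3 -c "
from h import *
gp(.5070,-.3398,.21)
from cell import r
d=r.get_image('side');cv2.imwrite('pics/s5.png',cv2.resize(d['color'][180:380,180:400,::-1],None,fx=2.5,fy=2.5))"
```

```text
t 29.17 grasp pt [0.4943 0.2963 0.2196] tilt [ 0.009 -0.018] yaw 0.123 open 0.0913 F [1.1 0.3 0.3]
tool shift [-65.6 632.6  21.3]
```

View pics/s5.png

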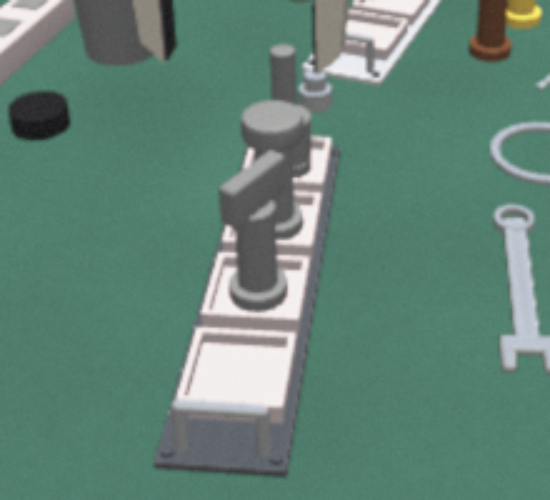

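Stem, mushroom and blade stand in dishes 1–3. Now the square.

>>> carry_out --pt "1 -2 20 0 0" --pt "1 -4 38 0 0" --pt "1 -4 40 0 0" --pt "1 -4 40 0 0" --pt "1 -4 40 0 0" --pt "1 -4 40 0 0" --pt "1 -4 40 0 0" --pt "1 -4 40 0 0" --pt "1 -4 40 0 0" --pt "1 -4 40 0 0" --pt "1 -4 40 0 0" --pt "1 -4 40 0 0"

```text
time_s: 30.22
eef_pos: [0.495, -0.1707, 0.3868]
eef_rot: [3.125, -0.008, 0.099]
ft_force: [1.1, 0.5, 1.3]
opening: 0.0921
```

```bash
python3 -c "
from h import *
gp(.5070,-.3398,.21)"
```

```text
t 30.22 grasp pt [ 0.4965 -0.1731  0.2278] tilt [ 0.01  -0.015] yaw 0.099 open 0.0921 F [1.1 0.5 1.3]
tool shift [ -6.1 166.6  20.5]
```

>>> carry_out --pt "1 -1 36 0 0" --pt "1 -1 36 0 0" --pt "1 -1 34 0 0" --pt "1 0 24 0 0" --pt "1 0 14 0 0" --pt "1 0 6 0 -0.01" --pt "1 0 0 0 -0.01" --pt "1 0 0 0 0"

```text
time_s: 30.88
eef_pos: [0.5023, -0.3368, 0.3882]
eef_rot: [3.125, -0.006, 0.088]
ft_force: [0.6, 0.6, -0.7]
opening: 0.0917
```

```bash
python3 -c "
from h import *
gp(.5070,-.3398,.1)"
```

```text
t 30.88 grasp pt [ 0.5035 -0.3393  0.2292] tilt [ 0.007 -0.016] yaw 0.088 open 0.0917 F [ 0.6  0.6 -0.7]
tool shift [  2.6  -1.3 129.3]
```

>>> carry_out --pt "1 1 0 15 -0.015" --pt "1 1 0 28 -0.015" --pt "1 0 0 28 0" --pt "1 0 0 24 0" --pt "1 0 0 14 0" --pt "1 0 0 6 0" --pt "1 0 0 0 0" --pt "1 0 0 0 0"

```text
time_s: 31.55
eef_pos: [0.5076, -0.3279, 0.2728]
eef_rot: [3.125, -0.009, 0.124]
ft_force: [-0.3, -0.5, -0.3]
opening: 0.0916
```

```bash
python3 -c "
from h import *
gp(.5070,-.3398,.1)"
```

```text
t 31.55 grasp pt [ 0.5093 -0.3304  0.1138] tilt [ 0.011 -0.016] yaw 0.124 open 0.0916 F [-0.3 -0.5 -0.3]
tool shift [-3.6  8.8 13.9]
```

>>> carry_out --pt "1 -2 4 3 0" --pt "1 -2 5 5 0" --pt "1 0 0 4 0" --pt "1 0 0 2 0" --pt "1 0 0 0 0" --pt "0 0 0 0 0" --pt "0 0 0 0 0" --pt "0 0 0 0 0" --pt "0 0 0 0 0" --pt "0 0 0 0 0"

```text
time_s: 32.38
eef_pos: [0.5056, -0.3389, 0.2629]
eef_rot: [3.118, -0.015, 0.124]
ft_force: [1.1, -0.2, 0.2]
opening: 0.0631
```

>>> carry_out --pt "0 0 0 0 0" --pt "0 0 0 0 0" --pt "0 0 0 0 0" --pt "0 0 0 0 0" --pt "0 0 0 0 0" --pt "0 0 0 0 0" --pt "0 0 0 0 0"

```text
time_s: 32.97
eef_pos: [0.5057, -0.3387, 0.263]
eef_rot: [3.118, -0.015, 0.124]
ft_force: [-0.5, 0.3, -0.5]
opening: 0.0381
```

```bash
python3 -c "
from h import *
gp(.5070,-.3398,.1)"
```

```text
t 32.97 grasp pt [ 0.5085 -0.3421  0.1041] tilt [ 0.018 -0.022] yaw 0.124 open 0.0381 F [-0.5  0.3 -0.5]
tool shift [-1.3 -2.6  4. ]
```

>>> carry_out --pt "0 0 0 0 0" --pt "0 0 0 -8 0" --pt "0 0 0 -25 0" --pt "0 0 0 -35 0" --pt "0 0 0 -35 0" --pt "0 0 0 -25 0" --pt "0 0 0 -8 0" --pt "0 0 0 0 0"

```text
time_s: 33.63
eef_pos: [0.5026, -0.3351, 0.4039]
eef_rot: [3.124, -0.01, 0.124]
ft_force: [0.0, 0.3, -2.4]
opening: 0.038
```

```bash
python3 -c "
from h import *
gp(.4779,.370,.240)"
```

```text
t 33.63 grasp pt [ 0.5045 -0.3377  0.2449] tilt [ 0.012 -0.016] yaw 0.124 open 0.038 F [ 0.   0.3 -2.4]
tool shift [  61.1 -705.6   -6.8]
```

>>> carry_out --pt "0 2 -15 -3 0" --pt "0 3 -30 -3 0" --pt "0 3 -38 -2 0" --pt "0 3 -38 -2 0" --pt "0 3 -38 -2 0" --pt "0 3 -38 -2 0" --pt "0 3 -38 -2 0" --pt "0 3 -38 -2 0" --pt "0 3 -38 -2 0" --pt "0 3 -38 -2 0" --pt "0 3 -38 -2 0" --pt "0 3 -38 -2 0"

```text
time_s: 34.63
eef_pos: [0.4771, 0.11, 0.4046]
eef_rot: [3.138, 0.021, 0.112]
ft_force: [0.2, -0.3, -1.5]
opening: 0.0389
```

```bash
python3 -c "
from h import *
gp(.4779,.370,.240)"
```

```text
t 34.63 grasp pt [0.4737 0.1091 0.2457] tilt [-0.021 -0.006] yaw 0.112 open 0.0389 F [ 0.2 -0.3 -1.5]
tool shift [  33.5 -258.8    4.1]
```

>>> carry_out --pt "0 4 -38 -1 0" --pt "0 4 -38 -1 0" --pt "0 4 -38 -1 0" --pt "0 4 -38 -1 0" --pt "0 4 -34 -1 0" --pt "0 3 -26 0 0" --pt "0 2 -16 0 0" --pt "0 1 -8 0 0" --pt "0 0 -3 0 0" --pt "0 0 0 0 0" --pt "0 0 0 0 0"

```text
time_s: 35.55
eef_pos: [0.461, 0.3727, 0.3882]
eef_rot: [3.131, 0.056, 0.125]
ft_force: [0.8, -0.7, -1.0]
opening: 0.0383
```

```bash
python3 -c "
from h import *
gp(.4779,.370,.106)"
```

```text
t 35.55 grasp pt [0.4525 0.3699 0.2294] tilt [-0.054 -0.018] yaw 0.125 open 0.0383 F [ 0.8 -0.7 -1. ]
tool shift [ 32.1   1.8 121.9]
```

>>> carry_out --pt "0 8 0 2 0" --pt "0 10 0 10 0" --pt "0 10 0 22 0" --pt "0 6 0 26 0" --pt "0 2 0 22 0" --pt "0 0 0 14 0" --pt "0 0 0 6 0" --pt "0 0 0 0 0" --pt "0 0 0 0 0"

```text
time_s: 36.3
eef_pos: [0.5012, 0.3665, 0.2773]
eef_rot: [3.13, 0.052, 0.112]
ft_force: [-0.8, -0.8, -1.7]
opening: 0.0381
```

```bash
python3 -c "
from h import *
gp(.4829,.370,.106)"
```

```text
t 36.3 grasp pt [0.4933 0.3638 0.1186] tilt [-0.05  -0.017] yaw 0.112 open 0.0381 F [-0.8 -0.8 -1.7]
tool shift [-9.  -7.5 13. ]
```

>>> carry_out --pt "0 -4 -3 0 0" --pt "0 -5 -4 1 0" --pt "0 0 0 2 0" --pt "0 0 0 1 0" --pt "0 0 0 0 0" --pt "0 0 0 0 0"

```text
time_s: 36.8
eef_pos: [0.4912, 0.3734, 0.278]
eef_rot: [3.133, 0.044, 0.112]
ft_force: [0.6, 0.2, -0.4]
opening: 0.0383
```

```bash
python3 -c "
from h import *
gp(.4829,.370,.106)
from cell import r
d=r.get_image('side');cv2.imwrite('pics/s6.png',cv2.resize(d['color'][200:400,180:400,::-1],None,fx=3,fy=3))"
```

```text
t 36.8 grasp pt [0.4844 0.3713 0.1192] tilt [-0.043 -0.013] yaw 0.112 open 0.0383 F [ 0.6  0.2 -0.4]
tool shift [-1.1  1.  13.3]
```

View pics/s6.png

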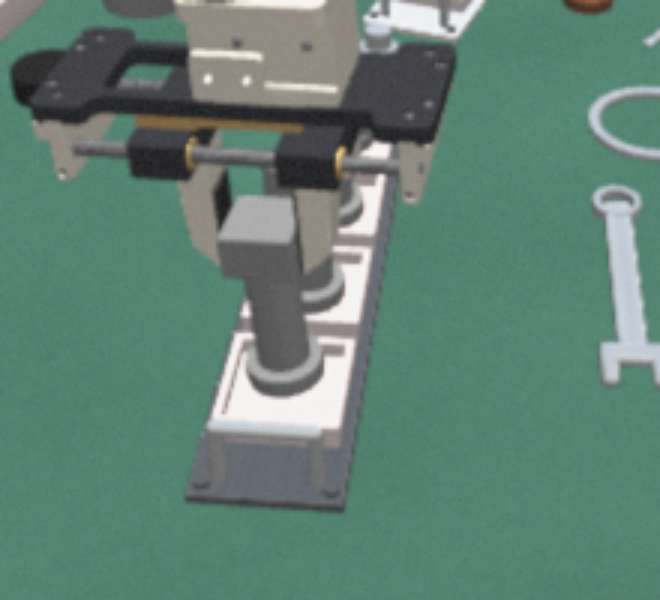

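The square hangs tilted about 4° over the last dish (foot at crop (285,365), dish centre ~(283,385)). It will be centred once lowered.

>>> carry_out --pt "0 0 0 3 0" --pt "0 0 0 4 0" --pt "0 0 0 3 0" --pt "0 0 0 1 0" --pt "0 0 0 0 0" --pt "0 0 0 0 0"

```text
time_s: 37.35
eef_pos: [0.4908, 0.3732, 0.2658]
eef_rot: [3.133, 0.044, 0.112]
ft_force: [-0.2, -0.4, -1.8]
opening: 0.0382
```

```bash
python3 -c "
from h import *
gp(.4825,.370,.104)"
```

```text
t 37.35 grasp pt [0.484  0.3711 0.1069] tilt [-0.043 -0.013] yaw 0.112 open 0.0382 F [-0.2 -0.4 -1.8]
tool shift [-1.5  0.9  3. ]
```

>>> carry_out --pt "0 -1 1 1 0" --pt "0 0 0 0.7 0" --pt "0 0 0 0 0"

```text
time_s: 37.6
eef_pos: [0.4899, 0.3719, 0.2639]
eef_rot: [3.133, 0.044, 0.111]
ft_force: [1.1, 0.6, -1.0]
opening: 0.0382
```

>>> carry_out --pt "0 0 0 0 0" --pt "1 0 0 0 0" --pt "1 0 0 0 0" --pt "1 0 0 0 0" --pt "1 0 0 0 0" --pt "1 0 0 0 0" --pt "1 0 0 0 0" --pt "1 0 0 0 0" --pt "1 0 0 0 0"

```text
time_s: 38.35
eef_pos: [0.4902, 0.3721, 0.2654]
eef_rot: [3.134, 0.041, 0.111]
ft_force: [0.8, -0.3, 0.4]
opening: 0.0866
```

>>> carry_out --pt "1 0 0 -10 0" --pt "1 0 0 -25 0" --pt "1 0 0 -30 0" --pt "1 0 0 -25 0" --pt "1 -20 0 -8 0" --pt "1 -35 0 0 0" --pt "1 -35 0 0 0" --pt "1 -25 0 0 0" --pt "1 0 0 0 0" --pt "1 0 0 0 0"

```text
time_s: 39.18
eef_pos: [0.3766, 0.3592, 0.3794]
eef_rot: [3.137, 0.036, 0.11]
ft_force: [-0.2, 1.4, -0.0]
opening: 0.0915
```

```bash
python3 - <<'E'
from h import *
gp(.4779,.370,.2)
from cell import r
a=r.get_image('side')['color'][190:400,180:400,::-1];d=r.get_image('top');b=d['color'][150:260,140:400,::-1];P=cloud(d)
k=cv2.resize(a,None,fx=2,fy=2);k2=cv2.resize(b,(350,148))
c=np.zeros((420,800,3),np.uint8);c[:,:440]=k;c[:148,445:795]=k2;cv2.imwrite('pics/f.png',c)
import numpy as np
D=[("stem",.5261,.1371,.121),("mush",.51,.2156,.111),("blade",.4939,.294,.116),("square",.4779,.3724,.111)]
q=P[150:260,140:320].reshape(-1,3)
for n,x,y,z in D:
    m=q[(abs(q[:,2]-z-.001)<.006)&(np.hypot(q[:,0]-x,q[:,1]-y)<.035)]
    if len(m):print(n,len(m),np.round(cv2.minAreaRect((m[:,:2]*1e3).astype(np.float32))[0],1),"dish",x,y,m[:,2].mean().round(4),m[:,2].std().round(4))
E
```

```text
t 39.18 grasp pt [0.3709 0.3579 0.2205] tilt [-0.036 -0.008] yaw 0.11 open 0.0915 F [-0.2  1.4 -0. ]
tool shift [108.4  -0.4  16.6]
stem 52 [527.9 136.9] dish 0.5261 0.1371 0.1198 0.0018
mush 227 [508.6 214. ] dish 0.51 0.2156 0.1099 0.0019
blade 111 [494.6 292.6] dish 0.4939 0.294 0.115 0.002
square 220 [476.2 371.4] dish 0.4779 0.3724 0.11 0.0017
```

View pics/f.png

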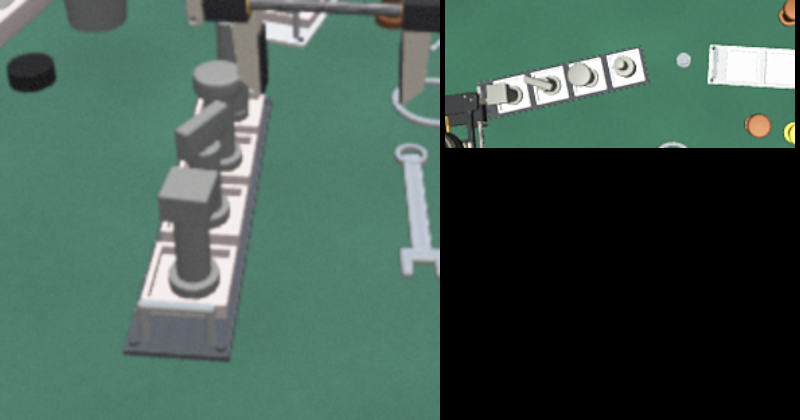

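All four stand upright within 2 mm of their dish centres, with their tops at the expected heights.

```bash
python3 -c "
from cell import r
print(r.hand_in())"
```

```text
the job is handed in; nothing more can be done
None
```

I moved all four grey pushers to the dark rack in reverse order and handed the job in at about 39 s. From the dish farthest from the handle to the one nearest it, they stand stem, mushroom, blade, square.

- **Placement:** in the last top-camera measurement each pusher was within about 2 mm of its dish centre.
- **Upright:** all four tops were about 1 mm below their nominal height, within the camera's accuracy, and the final picture shows them standing. All were released, with the gripper clear of them. I did not take a second picture to check for movement.
- **Forces:** the wrist force readings I took never exceeded about 3 N.
- **Tool tilt:** the tool drifted by up to about 0.06 rad during the moves and could not be corrected. The square was therefore released tilted by about 3–4°, and it settled upright.

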